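# Close the hinged sample clamp and hold its locking pin home

## Task

Swing the blue lid of the sample clamp down over its lower half, then lift the red-handled locking pin off its hook and push it down through the hole in the lid into the hole below. The lid is sprung and stands a little ajar by itself: press the pin down until its collar has squeezed the lid flush onto the lower half, and finish like that, still holding the pin and pressing it home. Do not disturb the two vials and the petri dish standing nearby.

Things in the scene. Friction and masses are not known exactly. Their poses are not given: they have to be found in the camera images.
- clamp: lower half of the clamshell sample clamp, fixed to the desk: an aluminium block 150 (x) x 110 (y) x 40 mm high, black gasket ring on top. Origin: centre of its underside, on the desk. Its -x side is the free (front) side, the hinge runs along y at its +x side; z up. Its yaw varies.
- clamp_hole (a point): centre of the mouth of the pin hole in the top face of the lower half (40 mm above the desk, 50 mm from the clamp's centre to its -x side). Hole 13 mm in diameter, vertical, goes right through the 34 mm thick block; the desk is 40 mm below this point.
- lid_hinge (a point): middle of the hinge axis of the lid, 40 mm above the desk, 66 mm from the clamp's centre to its +x side; the axis is the clamp's y axis. The hinge barrel rises 8 mm above it.
- lid (a joint): swing of the blue lid about the hinge, rad. 0: down, resting on its springs, still sloping up 0.05 rad from the hinge (6 mm ajar in front); grows as it opens, to 1.45. Stiff hinge: it stays where left, up to 3 N at 90 mm from the axis moves it. To close, push its outer face (away from the robot when open) over to the front and down. Plate slope to the horizontal = lid + 0.05 - squeeze.
- squeeze (a joint): how far the sprung lid plate is squeezed down beyond its rest, rad: 0 released, 0.05 fully squeezed, lid flush on the lower half. With the lid down it takes about 2.5 N at the lid's hole to start and 6 N to reach flush; it springs back when let go.
- lid_hole (a point): centre of the mouth of the pin hole in the lid's outer (upper) face, 116 mm from the hinge axis. Hole 14 mm in diameter, through the plate; when the lid is down it stands over the hole of the lower half (within 1 mm). The lid plate is 106 mm wide, 12 mm thick and reaches from 10 to 138 mm from the hinge axis; its underside passes through the axis.
- stand: fixed steel stand with one hook. Origin on the desk, axes: z up, yaw varies. Round foot 90 mm across; post 55 mm to the +x side; from its top a round arm, 6 mm thick, runs toward -x, 130 mm above the desk (140 mm near the post), and ends 37 mm to the -x side in a small upturned tip whose top is 141 mm high.
- hook_seat (a point): the spot on top of the hook's arm where the pin's handle hangs, 133 mm above the desk, 10 mm to the -x side of the stand's origin.
- pin: loose locking pin, about 80 g, 88 mm long, hanging upright on the hook. Origin: centre of its tip (lower end); z up the pin. Steel shank 10 mm in diameter from z = 0 to 36 mm with a tapered tip (6 mm at the end, over 5 mm), collar 28 mm in diameter from z = 36 to 42 mm, then the red handle up to z = 88 mm.
- pin_handle (a point): centre of the pin's red handle, 66 mm above its tip: a frame 32 mm wide along the pin's y, 12 mm thick along x, 46 mm high, of 6 mm bars; its opening (20 mm wide, z = 48 to 82 mm) goes through along x and the hook's arm passes through it. Grip it across the 32 mm width (along y). To take it off, lift 12 to 25 mm, then move out along the stand's -x by 50 mm or more.
- vial_red: bystander: small vial with a red cap, 22 mm across, 58 mm high; origin centre of its underside
- vial_white: bystander: small vial with a white cap, 22 mm across, 58 mm high; origin centre of its underside
- petri_pink: bystander: petri dish with pink content, 65 mm across, 15 mm high; origin centre of its underside
Things that resemble listed ones, but are neither listed nor needed, are in the scene too. There is more than one size of the clamp; the job needs the largest.

How it is judged:
By the outcome, as a careful person would: the job done as asked, in the order asked, and still so for the second after the job is handed in, while the arm keeps its last pose, push and grip.
It also fails if it takes over 64 s, if anything falls off the work surface, if the arm or the gripper's body presses on something with over 40 N, if the wrist force passes 120 N, or if a joint passes its speed limit or range.

## Robot

A 6-joint arm with a two-finger parallel gripper is mounted at the origin on a cart in front of the work surface, level with it; the furniture and walls round the work are solid. World frame = base frame: x ahead of the robot, y to its left, z up, the work surface at z = 0. Lengths are in m, angles in rad, forces in N, time in s.
With the tool pointing down it reaches from about 0.25 to 0.85 m from the base axis. Payload 12.5 kg.
Tool frame: the origin (TCP) lies at the very end of the fingers, on their centre line; the grasp point (between the pads) lies 19 mm behind it (bot.pinch_z is the distance from the TCP to the grasp point, in m); x points along the fingers, y is the direction in which the jaws open and shut, and the axes are right-handed (so a half turn about x gives the same grasp; the last joint's range is limited). The gripper opens to 93 mm and grips with 3 to 60 N. Pads are 15 mm wide; open, the fingers measure 128 mm over their backs; the gripper's body (75 mm by 188 mm) begins 65 mm behind the grasp point.
Start: joints at [1.221, 0.351, 1.652, -0, 1.139, -0.085], TCP at [0.144, 0.531, 0.219] pointing down, gripper open.
Joint ranges: [-2.75, 2.75], [-0.79, 2.1], [0.01, 2.65], [-1.57, 4.71], [0.07, 3.14], [-2.87, 2.87]. Speed limits (rad/s): [2.22, 2.22, 2.79, 3.14, 3.14, 3.14].

## Interface

Orientations are given as a rotation vector (axis times angle).
In Python, from bench import bot gives the robot as it stands.
- The arm moves only by the tool jog_arm, never from a script. Its argument "steps" is a list of rows, each a list of 7 numbers: the gripper command: -1 is shut, 1 is fully open, values between are in proportion, then the shift along the tool's x, y, z in m, then the turn, a rotation vector about the tool's x, y, z in rad. In form: [[grip, tx, ty, tz, ax, ay, az], ...]. A call has 1 to 20 rows; each row shifts and turns the commanded pose from where the row before left it, along the tool's axes as they then stand; what a row does not reach is not made up. A row lasts 1/10 s, in which the tool goes at most 50 mm and 8.59 degrees, less where a joint would pass 70% of its speed; a pose out of reach is approached as far as the arm can. A call with a gripper value outside its range is refused whole. The fingers move at their own pace and stop on an object; "grip_force" is the grip in N (left out, the last holds). Time passes only in rows, so rows that do not move let the fingers close. It gives the time, the measured TCP pose, the force and the opening at its end, in the units of the state.
- bot.observe(): the state, without advancing time (a new reading comes with each control period).
- bot.grab_frame(name): name is "scene" or "top" or "wrist"; returns a dict with "color" (480x640x3 uint8, red, green, blue), "depth" (480x640 float32, m along the optical axis (not along the pixel's ray), 0 where there is no reading), "fx", "fy", "cx", "cy" (pixels), "world_to_cam" (4x4, takes a point from world to camera coordinates). Camera axes: x right, y up, looking along -z (the intrinsics and any distortion apply to the point x, -y, -z); pixel columns grow to the right and rows downward; lengths in m; the calibration is good to about 2 mm. A picture is of the moment at which its call begins.
- bot.finish_job(): hands the job in, once; it reports no verdict.
Trained networks look in a picture, given as the dict that the camera call returned (one of the last four; its "shot" number tells which), for a name from the list of things; names that differ only in an ending like _2 or _b are one class to them, and where a whole thing is asked for, a point or a joint stands for the part that bears it (a point fixed in the world has none). Each returns a list of dicts, best first, with "p" (0 to 1); they miss things now and then, are a little off and sometimes report something else, mostly with a low value. They report only what shows in the picture. A call takes as long as a camera call. They do not tell look-alikes from the thing itself.
- bot.trace(name, picture): "region" (480x640 bool, what is visible of it) and "box" ([left, top, right, bottom] in pixels, round what is visible of it).
The state is a dict: "time": time; "joint_pos": joint angles; "qvel": joint speeds; "joint_torque": joint torques, N m; "tool_pos": TCP position; "tcp_rot": TCP orientation; "ft_force": force on the tool from outside, world axes, zero at the start; "torque": the same for the moment, N m; "finger_gap": finger opening in m.
Only numpy, scipy, OpenCV 4.12 (cv2) and the standard library are available. Lean on these libraries where they do the work, as an engineer would, in place of code of your own. Each camera call takes 0.05 s, during which the arm holds its last target. There are 200 camera calls.

## Working session

There is one attempt and no reset: what is moved stays moved. The work goes in short steps, Python scripts to look and compute and a tool call to move; the robot and the scene stay as the last step left them, time stands still between calls to the robot, and variables do not carry over. Pictures are saved under pics/ and viewed, about 8 in all and at most 12, crops included, and the job is handed in when it is done.

Besides the shell and the picture viewer there is one more tool, called as a command line: name --pt "numbers of a row" for each row, then --argument value for the rest. jog_arm: Moves the arm, as the interface text tells. Its arguments: {"type":"object","properties":{"steps":{"type":"array"},"grip_force":{"type":"number"}},"required":["steps"]}

```bash
ls; mkdir -p pics; cat > h.py <<'E'
import numpy as np, cv2
from bench import bot
from scipy.spatial.transform import Rotation as R
def pts(f,mask=None):
    d=f["depth"]; m=d>0
    if mask is not None: m=m&mask
    v,u=np.nonzero(m); z=d[v,u]
    c=np.stack([(u-f["cx"])/f["fx"]*z,-(v-f["cy"])/f["fy"]*z,-z,np.ones_like(z)])
    return (np.linalg.inv(f["world_to_cam"])@c)[:3].T,u,v
def save(f,n): cv2.imwrite("pics/"+n+".png",f["color"][...,::-1])
E
python3 - <<'E'
from h import *
print(bot.observe(), bot.pinch_z)
for n in ["scene","top"]:
    f=bot.grab_frame(n); save(f,n+"0"); print(n,[k for k in f], np.linalg.inv(f["world_to_cam"])[:3,3].round(3))
    for o in ["clamp","lid","stand","pin","vial_red","vial_white","petri_pink"]:
        for r in bot.trace(o,f)[:4]:
            p,_,_=pts(f,r["region"])
            print(o,round(r["p"],2),np.array(r["box"]).round(),len(p),np.median(p,0).round(3) if len(p) else 0,p.min(0).round(3) if len(p) else 0,p.max(0).round(3) if len(p) else 0)
E
```

```text
pics
{'time': 0.0, 'joint_pos': array([ 1.22140865e+00,  3.51236678e-01,  1.65243056e+00, -3.77557169e-06,
        1.13909759e+00, -8.45791535e-02]), 'qvel': array([ 0.00095552, -0.00145998,  0.00045841,  0.00045333,  0.00047158,
       -0.00061178]), 'joint_torque': array([-8.97707232e-04, -4.97326112e+01, -2.85259116e+01,  6.98919827e-02,
        2.57039740e-02, -1.06456855e-04]), 'tool_pos': array([0.14379405, 0.53050968, 0.21809873]), 'tcp_rot': array([ 0.2069744 ,  1.56103152, -0.20877799]), 'ft_force': array([ 0.32649749, -0.14897555,  0.11614876]), 'torque': array([0.01428227, 0.01241686, 0.0009569 ]), 'finger_gap': 0.09297576655130996} 0.0188
scene ['color', 'depth', 'fx', 'fy', 'cx', 'cy', 'world_to_cam', 'shot'] [-0.13  -0.448  0.534]
clamp 0.97 [354. 217. 475. 370.] 11656 [ 0.505 -0.198  0.04 ] [ 0.423 -0.246 -0.003] [ 0.798 -0.023  0.166]
clamp 0.74 [299. 247. 376. 303.] 2852 [ 0.528 -0.045  0.034] [ 0.49  -0.082 -0.003] [0.648 0.045 0.041]
clamp 0.7 [162. 287. 254. 351.] 3739 [0.336 0.048 0.034] [ 0.294  0.015 -0.003] [0.435 0.12  0.041]
lid 0.82 [162. 290. 242. 336.] 22
[... 1652 characters left out ...]
[0.539 0.106 0.01 ] [ 0.48   0.065 -0.005] [0.598 0.157 0.144]
stand 0.36 [360. 167. 368. 192.] 232 [ 0.656 -0.073  0.046] [ 0.65  -0.086 -0.002] [ 0.682 -0.063  0.062]
pin 0.69 [224. 236. 251. 257.] 319 [0.501 0.108 0.136] [0.49  0.095 0.089] [0.51  0.127 0.143]
vial_red 0.44 [324. 335. 332. 349.] 132 [ 0.377 -0.045  0.058] [ 0.367 -0.055  0.016] [ 0.387 -0.036  0.062]
vial_white 0.68 [359. 166. 365. 192.] 232 [ 0.656 -0.073  0.046] [ 0.65  -0.084  0.004] [ 0.672 -0.063  0.062]
petri_pink 0.95 [258. 160. 297. 194.] 1067 [0.659 0.082 0.015] [ 0.627  0.05  -0.   ] [0.694 0.115 0.02 ]
petri_pink 0.25 [360. 167. 371. 191.] 226 [ 0.655 -0.073  0.043] [ 0.65  -0.085 -0.001] [ 0.671 -0.063  0.061]
```

View pics/scene0.png

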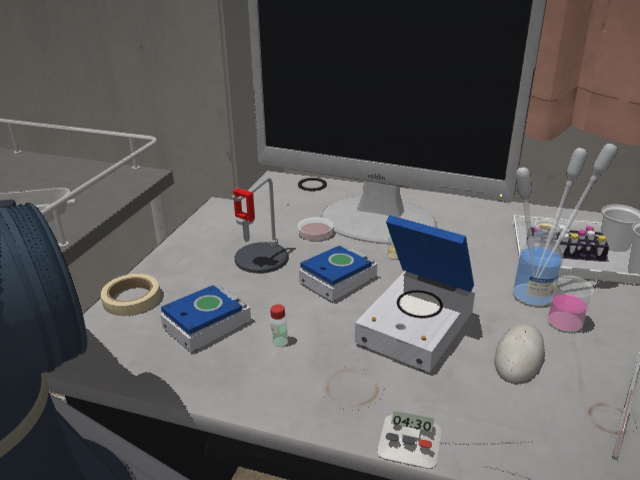

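View pics/top0.png

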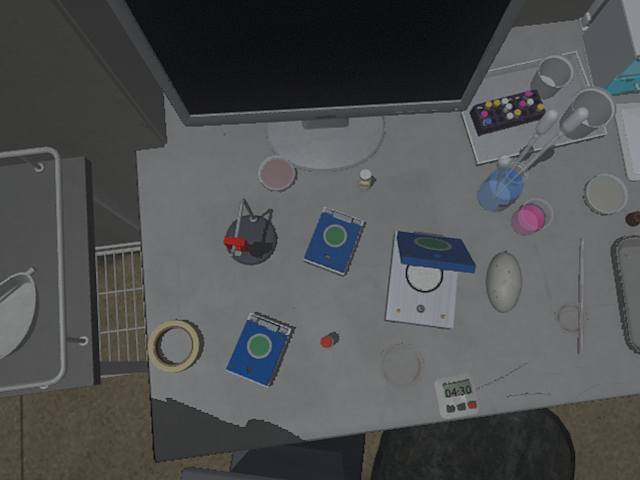

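```bash
python3 - <<'E'
from h import *
f=bot.grab_frame("top"); g=bot.grab_frame("scene")
P=np.vstack([pts(f)[0],pts(g)[0]])
def sel(b,z): 
    return P[(P[:,0]>b[0])&(P[:,0]<b[1])&(P[:,1]>b[2])&(P[:,1]<b[3])&(P[:,2]>z[0])&(P[:,2]<z[1])]
def rect(p): return cv2.minAreaRect((p[:,:2]*1000).astype(np.float32))
for n,src in (("top",f),("scene",g)):
    P=pts(src)[0]
    c=sel((.4,.62,-.3,-.1),(.036,.044)); print(n,"clamp top",len(c),rect(c),cv2.boxPoints(rect(c)).round())
    l=sel((.4,.62,-.3,-.1),(.055,.2)); 
    if len(l)>50:
        m=l.mean(0);u,s,vt=np.linalg.svd(l-m,full_matrices=False);print("lid",len(l),m.round(3),vt[2].round(3),(s/len(l)**.5).round(4),l.min(0),l.max(0))
    ft=sel((.45,.62,.05,.17),(.003,.03)); print("foot",len(ft),ft.mean(0),cv2.minEnclosingCircle((ft[:,:2]*1000).astype(np.float32)))
    a=sel((.5,.62,.05,.17),(.12,.15)); 
    m=a.mean(0);u,s,vt=np.linalg.svd(a[:,:2]-m[:2],full_matrices=False);print("arm",len(a),m,vt[0],a.min(0),a.max(0))
    h=sel((.46,.52,.08,.13),(.07,.15)); print("pin",len(h),np.median(h,0),h.min(0),h.max(0),rect(h[h[:,2]>.125]))
E
```

```text
top clamp top 3895 ((501.6276550292969, -189.95181274414062), (110.4881591796875, 152.176025390625), 89.9432373046875) [[ 425. -245.]
 [ 578. -245.]
 [ 578. -135.]
 [ 426. -135.]]
lid 2329 [ 0.529 -0.189  0.127] [-0.842 -0.004 -0.539] [0.0404 0.0313 0.0029] [ 0.49706002 -0.24337804  0.05535979] [ 0.57246266 -0.13684933  0.16841607]
foot 1710 [0.53557969 0.10354192 0.00944102] ((537.0171508789062, 109.00469207763672), 99.27721405029297)
arm 310 [0.52437856 0.1096748  0.13663029] [-0.99989143  0.01473497] [0.50002618 0.09494462 0.1205971 ] [0.57234745 0.12663309 0.14361203]
pin 409 [0.50002618 0.10972514 0.13411481] [0.48015838 0.09479658 0.08856433] [0.51948039 0.12701765 0.14282484] ((500.6748046875, 108.60114288330078), (33.848182678222656, 31.073928833007812), 34.315956115722656)
scene clamp top 5284 ((500.2269287109375, -190.6495361328125), (111.00045013427734, 151.88623046875), 89.93930053710938) [[ 424. -246.]
 [ 576. -246.]
 [ 576. -135.]
 [ 424. -135.]]
lid 3917 [ 0.523 -0.195  0.119] [0.879 0.013 0.477] [0.038  0.0319 0.0028] [ 0.49531533 -0.24444033  0.05511305] [ 0.56924091 -0.13677645  0.16580363]
foot 1293 [0.53161216 0.10490091 0.00916399] ((533.963134765625, 108.5234146118164), 46.38555908203125)
arm 213 [0.52833977 0.10676362 0.13330233] [-0.99948136 -0.03220251] [0.50000061 0.09291943 0.12005274] [0.57303727 0.12715367 0.13973647]
pin 646 [0.4991748  0.10718379 0.11083045] [0.47784551 0.09268206 0.0702581 ] [0.51945387 0.12715367 0.14085098] ((500.79736328125, 108.21717834472656), (36.46197509765625, 30.849166870117188), 37.711185455322266)
```

The scene view shows the largest clamp at about (415,320) with its lid open. The hook with the red pin is at (243,205), and a beaker with tall swabs is at (545,260). The two smaller clamps at (205,315) and (338,270) are look-alikes. In the top view the white vial is at (366,180) and the red vial at (328,341).

Next I'll measure the pin precisely and check the clearance behind the lid.

```bash
python3 - <<'E'
from h import *
for n in ("top","scene"):
    f=bot.grab_frame(n); hsv=cv2.cvtColor(f["color"],cv2.COLOR_RGB2HSV)
    red=((hsv[...,0]<8)|(hsv[...,0]>172))&(hsv[...,1]>150)&(hsv[...,2]>80)
    P,u,v=pts(f,red); k=(abs(P[:,0]-.5)<.05)&(abs(P[:,1]-.108)<.05)&(P[:,2]>.08); P=P[k]
    t=P[P[:,2]>P[:,2].max()-.008]
    print(n,"red",len(P),P.min(0),P.max(0),np.median(P,0),"top",t.mean(0),cv2.minAreaRect((t[:,:2]*1000).astype(np.float32)))
    A,_,_=pts(f); k=(A[:,0]>.5)&(A[:,0]<.6)&(abs(A[:,1]-.108)<.06)&(A[:,2]>.03); B=A[k]
    for z0 in (.03,.06,.09,.12,.13,.14):
        q=B[(B[:,2]>=z0)&(B[:,2]<z0+.03)]
        if len(q): print(" z",z0,len(q),np.median(q,0).round(3),q.min(0).round(3),q.max(0).round(3))
    # tall obstacles
    k=(A[:,0]>.4)&(A[:,0]<.9)&(A[:,1]>-.5)&(A[:,1]<.1)&(A[:,2]>.05)
    O=A[k]; ij=np.floor(O[:,:2]/.05).astype(int)
    print([(float((c[0]*.05).round(2)),float((c[1]*.05).round(2)),float(O[(ij==c).all(1)][:,2].max().round(2))) for c in np.unique(ij,axis=0)])
s=bot.observe(); print(R.from_rotvec(s["tcp_rot"]).as_matrix().round(3))
E
```

```text
top red 188 [0.49710929 0.09450537 0.09701997] [0.5098522  0.12550342 0.14230497] [0.50280622 0.10946018 0.13869159] top [0.50359885 0.109656   0.13895707] ((503.77496337890625, 109.9974136352539), (31.10062599182129, 12.056041717529297), 86.29820251464844)
 z 0.03 17 [0.569 0.108 0.045] [0.568 0.106 0.031] [0.571 0.112 0.058]
 z 0.06 20 [0.569 0.108 0.074] [0.568 0.106 0.06 ] [0.571 0.111 0.088]
 z 0.09 58 [0.504 0.107 0.101] [0.5   0.095 0.091] [0.572 0.121 0.12 ]
 z 0.12 313 [0.514 0.11  0.138] [0.5   0.095 0.12 ] [0.572 0.127 0.142]
 z 0.13 298 [0.515 0.11  0.138] [0.5   0.095 0.13 ] [0.572 0.127 0.142]
 z 0.14 45 [0.507 0.11  0.14 ] [0.5   0.095 0.14 ] [0.564 0.124 0.142]
[(0.45, -0.25, 0.16), (0.45, -0.2, 0.16), (0.45, -0.15, 0.16), (0.45, 0.05, 0.14), (0.5, -0.25, 0.17), (0.5, -0.2, 0.17), (0.5, -0.15, 0.17), (0.5, 0.05, 0.14), (0.55, -0.25, 0.09), (0.55, -0.2, 0.1), (0.55, -0.15, 0.09), (0.6, -0.4, 0.07), (0.6, -0.35, 0.1), (0.6, -0.3, 0.2), (0.65, -0.4, 0.07), (0.65, -0.35, 0.15), (0.65, -0.3, 0.21), (0.65, -0.1, 0.06), (0.7, -0.4, 0.24), (0.7, -0.35, 0.24), (0.7, -0.1, 0.13
[... 988 characters left out ...]
45, -0.2, 0.16), (0.45, -0.15, 0.16), (0.45, 0.05, 0.14), (0.5, -0.25, 0.17), (0.5, -0.2, 0.17), (0.5, -0.15, 0.17), (0.5, 0.05, 0.14), (0.55, -0.25, 0.09), (0.55, -0.2, 0.07), (0.55, -0.15, 0.07), (0.6, -0.4, 0.07), (0.6, -0.35, 0.1), (0.6, -0.3, 0.2), (0.65, -0.4, 0.06), (0.65, -0.35, 0.15), (0.65, -0.3, 0.21), (0.7, -0.4, 0.24), (0.7, -0.35, 0.23), (0.7, -0.1, 0.39), (0.7, -0.05, 0.4), (0.7, 0.0, 0.39), (0.7, 0.05, 0.39), (0.75, -0.45, 0.08), (0.75, -0.25, 0.4), (0.75, -0.2, 0.4), (0.75, -0.15, 0.4), (0.75, -0.1, 0.4), (0.75, -0.05, 0.4), (0.75, 0.0, 0.08), (0.8, -0.45, 0.08), (0.85, -0.45, 0.07), (0.85, -0.4, 0.07)]
[[-0.     0.262  0.965]
 [-0.     0.965 -0.262]
 [-1.    -0.    -0.   ]]
```

jog_arm --pt "-1 -0.02 0 0 -0.133 0 0" --pt "-1 -0.02 0 0 -0.132 0 0" --pt "-1 0 -0.04 0.023 0 0 0" --pt "-1 0 -0.04 0.023 0 0 0" --pt "-1 0 -0.04 0.023 0 0 0" --pt "-1 0 -0.04 0.023 0 0 0" --pt "-1 0 -0.04 0.023 0 0 0" --pt "-1 0 -0.04 0.023 0 0 0" --pt "-1 0 -0.04 0.023 0 0 0" --pt "-1 0 -0.04 0.023 0 0 0" --pt "-1 0 -0.04 0.023 0 0 0" --pt "-1 0 -0.04 0.023 0 0 0" --pt "-1 0 -0.04 0.023 0 0 0" --pt "-1 0 -0.04 0.023 0 0 0" --pt "-1 0 -0.04 0.023 0 0 0" --pt "-1 0 -0.04 0.023 0 0 0" --pt "-1 0 -0.04 0.023 0 0 0" --pt "-1 0 -0.04 0.025 0 0 0" --pt "-1 0 0 0.026 0 0 0" --pt "-1 0 0 0 0 0 0"

```text
time: 3.0
tool_pos: [0.5418, -0.1103, 0.2581]
tcp_rot: [0.001, 1.571, -0.001]
ft_force: [-0.3, 0.1, -0.9]
finger_gap: 0.0003
```

jog_arm --pt "-1 0 -0.035 0.015 0 0 0" --pt "-1 0 -0.035 0.011 0 0 0" --pt "-1 0.03 0 0 0 0 0" --pt "-1 0.03 0 0 0 0 0" --pt "-1 0.03 0 0 0 0 0" --pt "-1 0.033 0 0 0 0 0" --pt "-1 0 0 0 0 0 0"

```text
time: 3.7
tool_pos: [0.5635, -0.1778, 0.1321]
tcp_rot: [0.002, 1.577, 0.003]
ft_force: [-0.6, -0.3, 1.1]
finger_gap: 0.0005
```

jog_arm --pt "-1 0 0 -0.011 0 0 0" --pt "-1 0 0 -0.011 0 0 0" --pt "-1 0.002 0 -0.011 0 0 0" --pt "-1 0.006 0 -0.01 0 0 0" --pt "-1 0.006 0 -0.01 0 0 0" --pt "-1 0.007 0 -0.009 0 0 0" --pt "-1 0 0 0 0 0 0"

```text
time: 4.4
tool_pos: [0.5023, -0.1788, 0.1135]
tcp_rot: [0.001, 1.573, 0.001]
ft_force: [1.0, 0.3, 0.3]
finger_gap: 0.0005
```

jog_arm --pt "-1 0.009 0 -0.007 0 0 0" --pt "-1 0.009 0 -0.007 0 0 0" --pt "-1 0.01 0 -0.006 0 0 0" --pt "-1 0.009 0 -0.004 0 0 0" --pt "-1 0.009 0 -0.003 0 0 0" --pt "-1 0.008 0 -0.001 0 0 0" --pt "-1 0 0 0 0 0 0"

```text
time: 5.1
tool_pos: [0.4754, -0.1788, 0.0594]
tcp_rot: [0.001, 1.573, 0.001]
ft_force: [-0.2, 1.1, -0.6]
finger_gap: 0.0005
```

```bash
cat > lid.py <<'E'
from h import *
import sys
f=bot.grab_frame("scene"); save(f,sys.argv[1]); hsv=cv2.cvtColor(f["color"],cv2.COLOR_RGB2HSV)
b=(hsv[...,0]>95)&(hsv[...,0]<125)&(hsv[...,1]>120)
P,u,v=pts(f,b); k=(P[:,0]>.4)&(P[:,0]<.6)&(P[:,1]>-.26)&(P[:,1]<-.12)&(P[:,2]>.02)&(P[:,2]<.19); P=P[k]
print(len(P)); Q=P.copy()
for _ in range(4):
    m=Q.mean(0); n=np.linalg.svd(Q-m,full_matrices=False)[2][2]; Q=P[abs((P-m)@n)<.004]
n*=np.sign(n[2]); print("plane",m.round(4),n.round(4),len(Q),"slope",np.arctan2(-n[0] if 0 else n[0],n[2]),Q.min(0).round(3),Q.max(0).round(3))
print("z of plane at hole",m[2]-(n[0]*(.451-m[0])+n[1]*(-.19-m[1]))/n[2])
E
python3 lid.py lid1
```

```text
3304
plane [ 0.4755 -0.2008  0.0567] [ 0.0545 -0.0014  0.9985] 2846 slope 0.05449235029080216 [ 0.427 -0.244  0.049] [ 0.56  -0.137  0.061]
z of plane at hole 0.05806675576238725
```

jog_arm --pt "-1 0.004 0 0 0 0 0" --pt "-1 0 0 0 0 0 0" --pt "-1 -0.04 0 0 0 0 0" --pt "-1 -0.05 0 0 0 0 0" --pt "-1 -0.05 0 0 0 0 0" --pt "1 -0.05 0.036 0.003 0 0 0" --pt "1 0 0.036 0.003 0 0 0" --pt "1 0 0.036 0.003 0 0 0" --pt "1 0 0.036 0.003 0 0 0" --pt "1 0 0.036 0.003 0 0 0" --pt "1 0 0.036 0.003 0 0 0" --pt "1 0 0.036 0.005 0 0 0" --pt "1 0 0.036 0.004 0.06 0 0" --pt "1 0 0 0 0 0 0" --pt "1 0 0 0 0 0 0"

```text
time: 6.65
tool_pos: [0.5023, 0.1025, 0.2372]
tcp_rot: [0.045, 1.57, -0.045]
ft_force: [0.6, 0.1, 0.4]
finger_gap: 0.0758
```

```bash
python3 lid.py lid2; python3 - <<'E'
from h import *
f=bot.grab_frame("wrist"); save(f,"w1"); hsv=cv2.cvtColor(f["color"],cv2.COLOR_RGB2HSV)
red=((hsv[...,0]<8)|(hsv[...,0]>172))&(hsv[...,1]>150)&(hsv[...,2]>60)
P,u,v=pts(f,red); k=(abs(P[:,0]-.5)<.05)&(abs(P[:,1]-.108)<.05)&(P[:,2]>.08); P=P[k]
t=P[P[:,2]>P[:,2].max()-.008]
print(len(P),P.min(0),P.max(0),"top",t.mean(0),cv2.minAreaRect((t[:,:2]*1000).astype(np.float32)))
s=bot.observe();print(s["tool_pos"],R.from_rotvec(s["tcp_rot"]).as_matrix().round(3).tolist())
E
```

```text
3918
plane [ 0.4814 -0.1941  0.0552] [ 0.0417 -0.0016  0.9991] 3452 slope 0.04170307388002969 [ 0.427 -0.245  0.048] [ 0.559 -0.137  0.06 ]
z of plane at hole 0.056433772007727485
1306 [0.49762751 0.0936024  0.09862903] [0.51062179 0.12527324 0.14206924] top [0.50355752 0.10949124 0.13975661] ((504.1848449707031, 109.50077819824219), (31.426902770996094, 12.38431453704834), 87.56216430664062)
[0.50235951 0.10140796 0.23718832] [[-0.0, 0.06, 0.998], [-0.0, 0.998, -0.06], [-1.0, -0.0, -0.0]]
```

jog_arm --pt "1 0 0.008 0.002 0 0 0" --pt "1 0.03 0 0 0 0 0" --pt "1 0.03 0 0 0 0 0" --pt "1 0.03 0 0 0 0 0" --pt "1 0.03 0 0 0 0 0" --pt "1 0.017 0 0 0 0 0" --pt "1 0 0 0 0 0 0" --pt "-1 0 0 0 0 0 0" --pt "-1 0 0 0 0 0 0" --pt "-1 0 0 0 0 0 0" --pt "-1 0 0 0 0 0 0" --pt "-1 0 0 0 0 0 0" --pt "-1 0 0 0 0 0 0" --grip_force 40

```text
time: 8.05
tool_pos: [0.505, 0.11, 0.1004]
tcp_rot: [0.047, 1.57, -0.047]
ft_force: [1.0, -0.9, 0.3]
finger_gap: 0.0501
```

jog_arm --pt "-1 0 0 0 0 0 0" --pt "-1 0 0 0 0 0 0" --pt "-1 0 0 0 0 0 0" --pt "-1 0 0 0 0 0 0" --pt "-1 0 0 0 0 0 0"

```text
time: 8.55
tool_pos: [0.5049, 0.11, 0.1002]
tcp_rot: [0.047, 1.57, -0.047]
ft_force: [-0.3, -0.5, -0.1]
finger_gap: 0.0319
```

jog_arm --pt "-1 -0.006 0 0 0 0 0" --pt "-1 -0.006 0 0 0 0 0" --pt "-1 -0.005 0 0 0 0 0" --pt "-1 0 0 0 0 0 0" --pt "-1 0 0 -0.015 0 0 0" --pt "-1 0 0 -0.02 0 0 0" --pt "-1 0 0 -0.02 0 0 0" --pt "-1 0 0 -0.02 0 0 0" --pt "-1 0 0 0 0 0 0"

```text
time: 9.45
tool_pos: [0.4282, 0.1145, 0.1171]
tcp_rot: [0.046, 1.572, -0.047]
ft_force: [0.7, 0.4, -0.5]
finger_gap: 0.0319
```

```bash
python3 - <<'E'
from h import *
f=bot.grab_frame("scene"); save(f,"unhook")
cv2.imwrite("pics/unhook_c.png",cv2.resize(f["color"][120:360,120:440,::-1],(800,600)))
E
```

```text
(no output)
```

View pics/unhook_c.png

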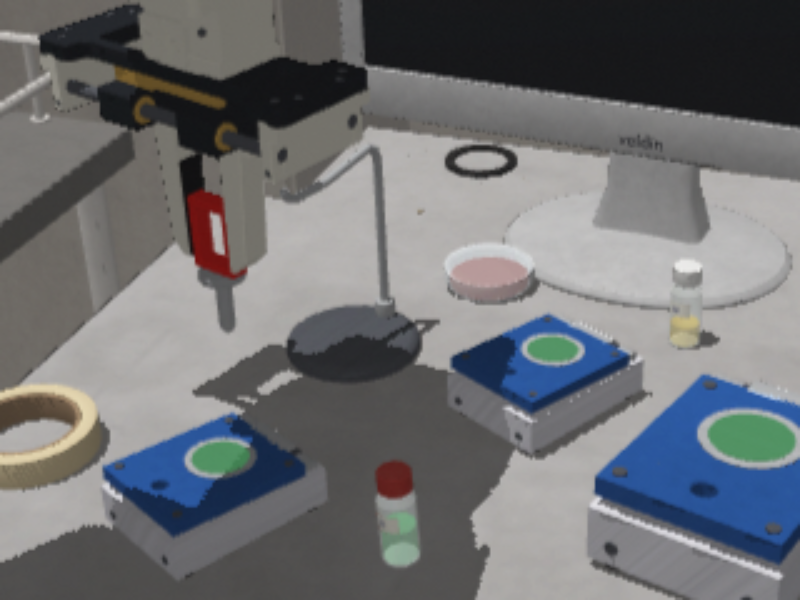

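The pin is off the hook and held upright at crop (215,250). The lid is down with its hole at crop (705,490), and the red vial stands undisturbed at (397,515). Next I'll locate the lid hole.

```bash
python3 - <<'E'
from h import *
def proj(f,p):
    c=f["world_to_cam"]@np.append(p,1); return np.array([f["fx"]*c[0]/-c[2]+f["cx"], f["fy"]*(-c[1])/-c[2]+f["cy"]])
def back(f,uv,z):
    M=np.linalg.inv(f["world_to_cam"]); d=M[:3,:3]@np.array([(uv[0]-f["cx"])/f["fx"],-(uv[1]-f["cy"])/f["fy"],-1]); o=M[:3,3]; return o+d*(z-o[2])/d[2]
for n in ("scene","top"):
    f=bot.grab_frame(n); e=proj(f,[.451,-.19,.057]).round().astype(int); w=9
    c=f["color"][e[1]-w:e[1]+w+1,e[0]-w:e[0]+w+1]; g=cv2.cvtColor(c,cv2.COLOR_RGB2GRAY).astype(float)
    d=np.clip(np.median(g)-8-g,0,None); l,k,st,ce=cv2.connectedComponentsWithStats((d>0).astype(np.uint8))
    for i in range(1,l):
        if st[i,4]>4: 
            uv=ce[i]+e-w; print(n,"exp",e,"blob",uv.round(1),st[i,2:],back(f,uv,.057).round(4))
    cv2.imwrite(f"pics/hole_{n}.png",cv2.resize(c[...,::-1],None,fx=16,fy=16,interpolation=0))
    p,_,_=pts(f); k=(p[:,0]>.42)&(p[:,0]<.59)&(p[:,1]>-.26)&(p[:,1]<-.12)&(p[:,2]>.046)&(p[:,2]<.064)
    print(n,"lid rect",cv2.minAreaRect((p[k,:2]*1000).astype(np.float32)))
    if n=="scene":
        p,_,_=pts(f); k=(abs(p[:,0]-.428)<.03)&(abs(p[:,1]-.114)<.03)&(p[:,2]>.065)&(p[:,2]<.1)
        q=p[k]
        for a,b in((.066,.078),(.078,.09),(.09,.1)):
            r=q[(q[:,2]>a)&(q[:,2]<b)]; print("shank",a,len(r),r.mean(0).round(4) if len(r) else 0,r.min(0).round(4) if len(r) else 0,r.max(0).round(4) if len(r) else 0)
a=cv2.imread("pics/hole_scene.png");b=cv2.imread("pics/hole_top.png");cv2.imwrite("pics/holes.png",np.hstack([a,b]))
E
```

```text
scene exp [401 315] blob [401.1 315.5] [12  8 62] [ 0.451  -0.1903  0.057 ]
scene exp [401 315] blob [393.6 323.7] [5 2 7] [ 0.4305 -0.1898  0.057 ]
scene lid rect ((499.3677062988281, -190.6634521484375), (146.56884765625, 107.08744812011719), 0.03682218864560127)
shank 0.066 33 [0.4261 0.1126 0.0738] [0.4232 0.1095 0.0691] [0.4307 0.1168 0.078 ]
shank 0.078 46 [0.426  0.1125 0.0842] [0.4229 0.1083 0.078 ] [0.4313 0.1184 0.0899]
shank 0.09 34 [0.4258 0.1124 0.0945] [0.4232 0.1087 0.0904] [0.4302 0.1176 0.0997]
top exp [422 307] blob [424.8 305.4] [ 7  9 16] [ 0.4549 -0.1943  0.057 ]
top lid rect ((500.21038818359375, -190.29209899902344), (107.23408508300781, 143.04396057128906), 89.83789825439453)
```

View pics/holes.png

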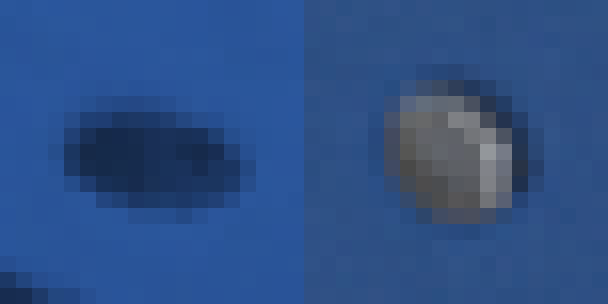

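The scene blob puts the hole at (0.451, -0.190), and the outline in the top view is centred at about the same place. The top blob at (0.455, -0.194) is only the shaded rim. I'll carry the pin there.

jog_arm --pt "-1 -0.015 0 0 -0.06 0 0" --pt "-1 -0.015 0 0 0 0 0" --pt "-1 0 -0.03 0.002 0 0 0" --pt "-1 0 -0.03 0.002 0 0 0" --pt "-1 0 -0.03 0.002 0 0 0" --pt "-1 0 -0.03 0.002 0 0 0" --pt "-1 0 -0.03 0.002 0 0 0" --pt "-1 0 -0.03 0.002 0 0 0" --pt "-1 0 -0.03 0.002 0 0 0" --pt "-1 0 -0.03 0.002 0 0 0" --pt "-1 0 -0.03 0.003 0 0 0" --pt "-1 0 -0.03 0.003 0 0 0" --pt "-1 0 -0.004 0 0 0 0" --pt "-1 0.01 0 0 0 0 0" --pt "-1 0.015 0 0 0 0 0" --pt "-1 0 0 0 0 0 0" --pt "-1 0 0 0 0 0 0"

```text
time: 11.3
tool_pos: [0.4521, -0.1888, 0.1219]
tcp_rot: [-0.0, 1.572, 0.001]
ft_force: [0.3, -0.4, -1.4]
finger_gap: 0.032
```

```bash
cat > sh.py <<'E'
from h import *
import sys
f=bot.grab_frame("scene"); s=bot.observe(); t=s["tool_pos"]; print(t.round(4),s["ft_force"].round(2))
M=f["world_to_cam"]
def proj(p):
    c=M@np.append(p,1); return np.array([f["fx"]*c[0]/-c[2]+f["cx"], -f["fy"]*c[1]/-c[2]+f["cy"]])
p,_,_=pts(f); k=(abs(p[:,0]-t[0])<.02)&(abs(p[:,1]-t[1])<.02)&(p[:,2]>.063)&(p[:,2]<t[2]-.013)
q=p[k]; o=np.linalg.inv(M)[:3,3]; d=(o-q.mean(0))[:2]; d/=np.linalg.norm(d)
print(len(q),"lowest",q[:,2].min(),"axis",q.mean(0)[:2]-.0039*d)
e=proj([.451,-.19,.065]).round().astype(int)
cv2.imwrite("pics/"+sys.argv[1]+".png",cv2.resize(f["color"][e[1]-50:e[1]+40,e[0]-60:e[0]+60,::-1],(800,600)))
E
python3 sh.py above
```

```text
[ 0.4523 -0.189   0.1223] [ 0.32 -0.09 -0.2 ]
153 lowest 0.07269975780927096 axis [ 0.45075658 -0.18820003]
```

View pics/above.png

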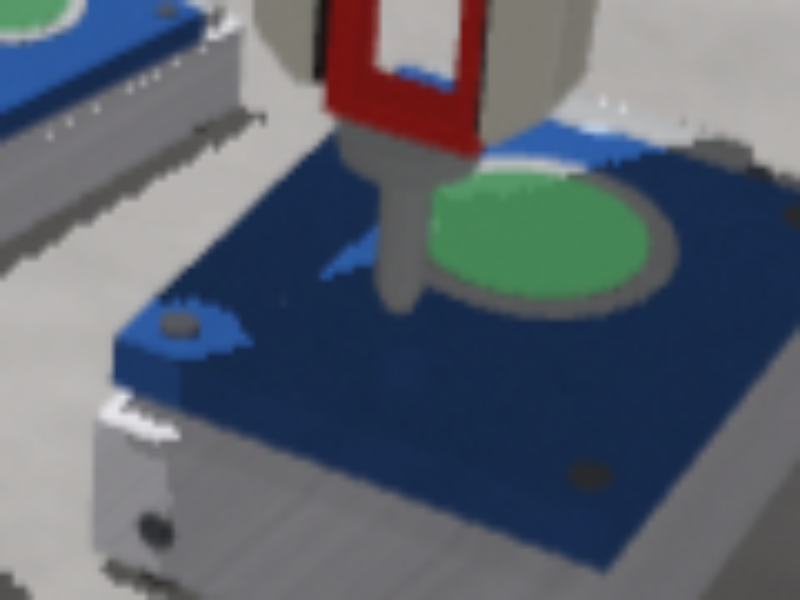

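The pin stands straight over the lid at crop (400,290), with the hole just below its tip in shadow. In the scene camera its axis is about 2 mm to the +y side of the hole, so I'll shift it and lower.

jog_arm --pt "-1 0 -0.002 0 0 0 0" --pt "-1 0.007 0 0 0 0 0" --pt "-1 0.007 0 0 0 0 0" --pt "-1 0.004 0 0 0 0 0" --pt "-1 0.003 0 0 0 0 0" --pt "-1 0.003 0 0 0 0 0" --pt "-1 0 0 0 0 0 0"

```text
time: 12.05
tool_pos: [0.452, -0.1915, 0.0978]
tcp_rot: [0.0, 1.571, 0.0]
ft_force: [0.9, 0.5, -0.5]
finger_gap: 0.032
```

jog_arm --pt "-1 0.004 0 0 0 0 0" --pt "-1 0.004 0 0 0 0 0" --pt "-1 0.004 0 0 0 0 0" --pt "-1 0.004 0 0 0 0 0" --pt "-1 0 0 0 0 0 0"

```text
time: 12.55
tool_pos: [0.4518, -0.1914, 0.0816]
tcp_rot: [0.0, 1.572, 0.0]
ft_force: [-1.0, 0.1, -1.5]
finger_gap: 0.0317
```

jog_arm --pt "-1 0.004 0 0 0 0 0" --pt "-1 0.004 0 0 0 0 0" --pt "-1 0.004 0 0 0 0 0" --pt "-1 0.003 0 0 0 0 0" --pt "-1 0 0 0 0 0 0"

```text
time: 13.05
tool_pos: [0.4518, -0.1915, 0.0669]
tcp_rot: [0.0, 1.572, 0.0]
ft_force: [-2.9, -0.1, 3.5]
finger_gap: 0.0317
```

Collar contact, with the spring now pushing back. I'll press on in small steps.

jog_arm --pt "-1 0.002 0 0 0 0 0" --pt "-1 0.001 0 0 0 0 0" --pt "-1 0.001 0 0 0 0 0" --pt "-1 0.001 0 0 0 0 0" --pt "-1 0 0 0 0 0 0" --grip_force 60

```text
time: 13.55
tool_pos: [0.4518, -0.1916, 0.0624]
tcp_rot: [-0.0, 1.571, 0.0]
ft_force: [-6.4, -0.2, 8.9]
finger_gap: 0.0317
```

```bash
python3 lid.py lid3; python3 -c "
from h import *
s=bot.observe();print(s['tool_pos'],s['ft_force'])"
```

```text
2864
plane [ 0.4784 -0.2025  0.049 ] [-0.0277 -0.0016  0.9996] 2655 slope -0.027716624057034327 [ 0.426 -0.244  0.044] [ 0.559 -0.136  0.054]
z of plane at hole 0.048252070296876275
[ 0.45176292 -0.19157358  0.06243745] [-5.80269463  0.01446705  8.48569149]
```

jog_arm --pt "-1 0 0 -0.001 0 0 0" --pt "-1 0.001 0 0 0 0 0" --pt "-1 0 0 0 0 0 0"

```text
time: 13.9
tool_pos: [0.4516, -0.1918, 0.0619]
tcp_rot: [-0.001, 1.57, -0.0]
ft_force: [-3.6, 0.6, 11.3]
finger_gap: 0.0316
```

```bash
python3 - <<'E'
from h import *
s=bot.observe();print(s['tool_pos'],s['ft_force'])
f=bot.grab_frame("scene"); save(f,"x"); hsv=cv2.cvtColor(f["color"],cv2.COLOR_RGB2HSV)
P,u,v=pts(f)
for x in np.arange(.43,.56,.015):
    for y0,y1 in((-.24,-.215),(-.165,-.14)):
        k=(abs(P[:,0]-x)<.007)&(P[:,1]>y0)&(P[:,1]<y1)&(P[:,2]>.03)&(P[:,2]<.065); q=P[k,2]
        print(x.round(3),y0,k.sum(),np.percentile(q,[10,50,90]).round(4) if k.sum() else 0)
cv2.imwrite("pics/press.png",cv2.resize(f["color"][210:390,340:500,::-1],(711,600*800//711 if 0 else 600)))
E
```

```text
[ 0.45160949 -0.19182745  0.06185629] [-3.59651988  0.63635401 11.31669885]
0.43 -0.24 318 [0.0332 0.0415 0.0479]
0.43 -0.165 276 [0.0327 0.0409 0.0477]
0.445 -0.24 143 [0.0469 0.048  0.049 ]
0.445 -0.165 123 [0.0468 0.0479 0.0489]
0.46 -0.24 138 [0.0472 0.0482 0.0493]
0.46 -0.165 96 [0.047  0.0482 0.0492]
0.475 -0.24 137 [0.0476 0.0488 0.0498]
0.475 -0.165 18 [0.0478 0.0486 0.05  ]
0.49 -0.24 129 [0.0483 0.0493 0.0504]
0.49 -0.165 1 [0.0493 0.0493 0.0493]
0.505 -0.24 118 [0.0487 0.0498 0.051 ]
0.505 -0.165 7 [0.0491 0.0496 0.0508]
0.52 -0.24 117 [0.0489 0.0501 0.0511]
0.52 -0.165 18 [0.0495 0.0502 0.0512]
0.535 -0.24 110 [0.0498 0.0506 0.0516]
0.535 -0.165 94 [0.0495 0.0505 0.0516]
0.55 -0.24 87 [0.0499 0.0508 0.0521]
0.55 -0.165 85 [0.0499 0.0509 0.0519]
```

View pics/press.png

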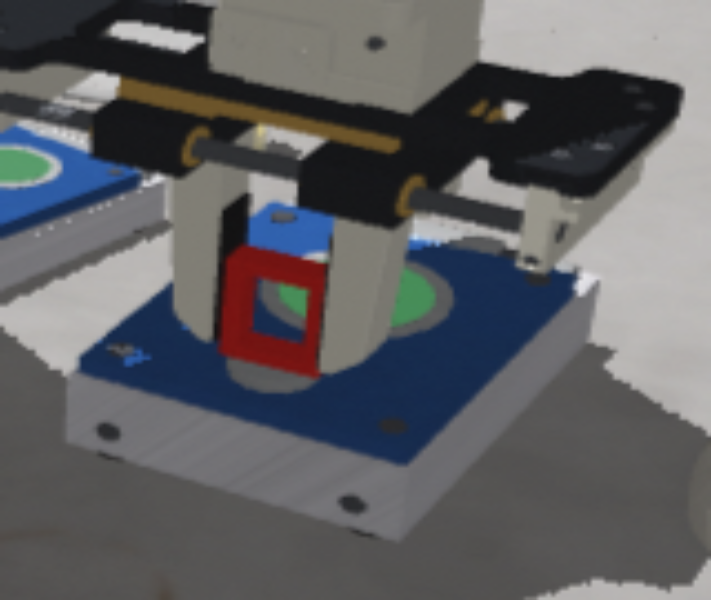

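The pin is in to its collar at crop (275,370), with the jaws still on the handle. The scene depth puts the lid 3 mm below flush, which doesn't look plausible, so I'll cross-check it with the top camera and a brightened crop.

```bash
python3 - <<'E'
from h import *
f=bot.grab_frame("top"); P,u,v=pts(f)
for y0,y1 in((-.243,-.22),(-.16,-.138)):
    print([(float(x.round(3)),int(k.sum()),float(np.median(P[k,2]).round(4))) for x in np.arange(.432,.56,.012) for k in [(abs(P[:,0]-x)<.006)&(P[:,1]>y0)&(P[:,1]<y1)&(P[:,2]>.03)&(P[:,2]<.07)] if k.sum()])
k=(P[:,0]>.3)&(P[:,0]<.41)&(P[:,1]>-.26)&(P[:,1]<-.12)&(P[:,2]<.02);print("desk",np.median(P[k,2]))
g=bot.grab_frame("scene"); Q,_,_=pts(g); k=(Q[:,0]>.33)&(Q[:,0]<.41)&(Q[:,1]>-.26)&(Q[:,1]<-.12)&(Q[:,2]<.02);print("desk scene",np.median(Q[k,2]))
M=g["world_to_cam"]
for p in ([.426,-.135,0],[.426,-.135,.04],[.429,-.137,.040],[.429,-.137,.052],[.429,-.243,.04],[.429,-.243,.052]):
    c=M@np.append(p,1); print(p,(g["fx"]*c[0]/-c[2]+g["cx"]).round(1),(-g["fy"]*c[1]/-c[2]+g["cy"]).round(1))
c=g["color"][285:375,345:445,::-1].astype(float); c=(255*(c/255)**.5).astype(np.uint8)
cv2.imwrite("pics/front.png",cv2.resize(c,(800,600) if 0 else None,fx=6,fy=6,interpolation=0))
E
```

```text
[]
[(0.48, 12, 0.0495), (0.492, 1, 0.0458), (0.504, 41, 0.0506), (0.516, 68, 0.0509), (0.528, 89, 0.0509), (0.54, 98, 0.0514), (0.552, 84, 0.0517)]
desk nan
desk scene -0.0003945057922276618
[0.426, -0.135, 0] 353.7 345.5
[0.426, -0.135, 0.04] 354.3 322.0
[0.429, -0.137, 0.04] 356.7 321.3
[0.429, -0.137, 0.052] 356.9 314.0
[0.429, -0.243, 0.04] 430.6 349.5
[0.429, -0.243, 0.052] 431.4 341.9
  return _methods._mean(a, axis=axis, dtype=dtype,
  ret = ret.dtype.type(ret / rcount)
```

View pics/front.png

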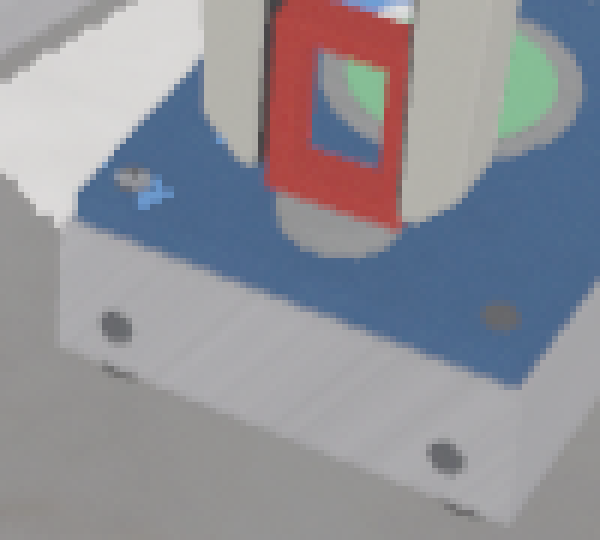

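jog_arm --pt "-1 0 0 -0.001 0 0 0" --pt "-1 0 0 0 0 0 0" --pt "-1 0 0 0 0 0 0" --pt "-1 0 0 0 0 0 0" --pt "-1 0 0 0 0 0 0" --pt "-1 0 0 0 0 0 0"

```text
time: 14.65
tool_pos: [0.4515, -0.192, 0.062]
tcp_rot: [-0.001, 1.568, -0.001]
ft_force: [0.9, 0.3, 9.1]
finger_gap: 0.0317
```

```bash
python3 lid.py lid4; python3 - <<'E'
from h import *
for n in ["scene","top"]:
    f=bot.grab_frame(n)
    for o in ["vial_red","vial_white","petri_pink"]:
        for r in bot.trace(o,f)[:1]:
            p,_,_=pts(f,r["region"]); print(n,o,round(r["p"],2),np.median(p,0).round(3))
s=bot.observe();print(s['tool_pos'],s['ft_force'],s['finger_gap'])
E
```

```text
2844
plane [ 0.4786 -0.2025  0.0487] [-0.0317 -0.002   0.9995] 2647 slope -0.03169679759796471 [ 0.427 -0.244  0.043] [ 0.558 -0.137  0.053]
z of plane at hole 0.04788893450294284
scene vial_red 0.65 [ 0.372 -0.05   0.03 ]
scene vial_white 0.23 [ 0.45  -0.214  0.046]
scene petri_pink 0.61 [0.647 0.08  0.014]
top vial_red 0.69 [ 0.377 -0.045  0.058]
top vial_white 0.71 [ 0.656 -0.073  0.042]
top petri_pink 0.76 [0.658 0.082 0.015]
[ 0.45144525 -0.19200739  0.06200908] [1.29196392 1.04754992 8.25755865] 0.031505137212299104
```

```bash
python3 -c "
from bench import bot
print(bot.finish_job()); s=bot.observe(); print(s['time'],s['tool_pos'],s['ft_force'])"
```

```text
the job is handed in; nothing more can be done
None
the job is handed in; nothing more can be done
```

I swung the blue lid of the largest clamp down, took the pin off its hook and pushed it through the lid into the hole below. I handed the job in at about 15 s of the 64 s allowed, with the arm still gripping the pin and pressing it home.

**Last checks:**
- **Pin:** it is inserted up to its collar. The upward force on the tool is about 8–9 N, against 6 N needed for flush, with about 1 N sideways. The handle was still gripped, at a 32 mm opening.
- **Lid:** it is down, and its front gap has closed.
- **Bystanders:** both vials and the petri dish measured where they started, within a few millimetres. In the last scene picture the network's low-confidence match for the white vial was a wrong spot on the clamp, but the top camera showed the vial in place.

**One disagreement:** the scene camera's depth put the lid about 3–4 mm below nominal flush at the hole (slope about -0.03 rad instead of 0). The top camera and the picture edges also showed it slightly low. I took this as the springs' stop giving a little under the press, so the lid is pressed at least flush, but I could not confirm the cause.

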